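Lock the board fixture's hold-down bar with its quarter-turn thumbscrew

ROBOT

A 7-joint arm with a two-finger parallel gripper is mounted at the origin on the work surface. World frame = base frame: x ahead of the robot, y to its left, z up, the work surface at z = 0. Lengths are in m, angles in degrees, forces in N, time in s.
With the tool pointing down it reaches from about 0.425 to 0.875 m from the base axis. Payload 4.7 kg.
Tool frame: the origin (TCP) lies at the very end of the fingers, on their centre line; the grasp point (between the pads) lies 19 mm behind it (pinch_z is the distance from the TCP to the grasp point, in m); z points along the fingers, y is the direction in which the jaws open and shut (so a half turn about z gives the same grasp; the last joint's range is limited). The gripper opens to 87 mm and grips with 3 to 60 N. Pads are 19 mm wide; open, the fingers measure 117 mm over their backs; the gripper's body (75 mm by 190 mm) begins 51 mm behind the grasp point.
Start: joints at [-63.65, 18.392, -4.016, 83.108, 1.295, 78.541, -3.26], TCP at [0.28, 0.586, 0.223] pointing down, gripper open.
Joint ranges: [-163.93, 163.93], [-17.29, 119.83], [-79.2, 71.16], [3.27, 140.29], [-89.18, 269.18], [5.43, 117.66], [-154.24, 154.24]. Speed limits (degrees/s): [147.25, 147.25, 180, 180, 180, 180, 180].

INTERFACE

Orientations are given as [roll, pitch, yaw] about the fixed x, y, z axes, in that order (R = Rz(yaw) Ry(pitch) Rx(roll)).
In Python, from cell import get_obs, read_camera, camera_params, sign_off, pinch_z gives the robot as it stands.
- The arm moves only by the shell command python3 -m handwheel 'ROWS' [FORCE]. ROWS is JSON, a list of rows, each a list of 5 numbers: the finger opening in m, from 0 to 0.087, then the shift along the tool's x, y, z in m, then the turn about the tool's z in rad. In form: [[jaw, tx, ty, tz, twist], ...]. A call has 1 to 20 rows; each row is the pose to reach, as a shift and turn from the pose commanded when the call began, along the tool's axes at that moment; what a row does not reach only later rows make up. A row lasts 1/10 s, in which the tool goes at most 50 mm and 8.59 degrees, less where a joint would pass 70% of its speed; a pose out of reach is approached as far as the arm can. A call with a gripper value outside its range is refused whole. The fingers move at their own pace and stop on an object; FORCE is the grip in N (left out, the last holds). Time passes only in rows, so rows that repeat a pose let the fingers close. It gives the time, the measured TCP pose, the force and the opening at its end, in the units of the state.
- get_obs(): the state, without advancing time (a new reading comes with each control period).
- read_camera(name): name is "scene" or "side" or "wrist"; returns the picture (480x640x3 uint8, blue, green, red); there is no depth.
- camera_params(name): a dict with "camera_matrix" (3x3 intrinsics, pixels), "k1" (the pictures are not rectified: a ray, as slopes to the right and down, at radius r is drawn at 1 + k1 r^2 times it, then the intrinsics apply), "R" (3x3) and "t" (3): a world point X has camera coordinates R X + t. Camera axes: x right, y down, z forward; pixel columns grow to the right and rows downward; lengths in m; the calibration is good to about 2 mm. A picture is of the moment at which its call begins: read the wrist's pose just before it. camera_params takes no time and is no camera call; for the wrist camera it gives the pose at the moment of the call.
- sign_off(): hands the job in, once; it reports no verdict.
The state is a dict: "time_s": time; "qpos": joint angles; "joint_velocities": joint speeds; "effort": joint torques, N m; "tool_pos": TCP position; "tool_rot": TCP orientation; "force": force on the tool from outside, world axes, zero at the start; "wrist_torque": the same for the moment, N m; "grip_width": finger opening in m.
Only numpy, scipy, OpenCV 4.12 (cv2) and the standard library are available. Lean on these libraries where they do the work, as an engineer would, in place of code of your own. Each camera call takes 0.05 s, during which the arm holds its last target.

TASK

The hold-down bar of the board assembly fixture stands open. Swing it in over the board's edge so that its hole lines up with the socket in the plate, then take the thumbscrew from the rack, pass it through both holes, press it down against its spring and give it a quarter turn clockwise so that it locks and stays down when you let go. Feel for the socket gently, without forcing the screw, and leave the tooling pins and the stacks of tiles where they are.

Things in the scene. Friction and masses are not known exactly. Their poses are not given: they have to be found in the camera images.
- fixture: Board assembly fixture, fixed to the bench: aluminium plate 210 x 200 mm (x, y), 6 mm thick, top 30 mm above the bench, on two side rails; a dark blue circuit board 150 x 115 mm lies on it, top 33 mm above the bench. Origin: bench level under the plate's centre. The bar turns about a vertical pivot at (75, -50) mm from the origin.
- socket (a point): Centre of the 20 x 32 mm (x, y) window for the screw in the fixture's plate, at the plate's top face, 30 mm above the bench and 120 mm from the bar's pivot; axes as the fixture's. The slotted steel receptacle lies below it.
- channel (a point): Point 6 mm below socket, level with the top of the receptacle: a 4 mm steel plate with a sharp-edged slot, 17 mm along the fixture's x and 6.5 mm along y. It slides stiffly (4 N) along y, up to 10 mm either way of this point; its place is not measured: look through the window or feel for the slot. Under it, blocks let the screw's T-head turn only clockwise from above, a quarter turn.
- bar (a joint): Angle of the hold-down bar about its vertical pivot, rad: 0 with its hole over the centre of the window, growing as it opens (anticlockwise from above, the knob end going to the fixture's -y). It stays where it is left (stiff pivot, about 0.2 N m) and has no stop at 0: it can be pushed 0.15 rad past it.
- bar_hole (a point): Centre of the 18 mm round hole through the dark steel hold-down bar, at the bar's top face, 40 mm above the bench. The bar is 6 mm thick, its underside 4 mm above the plate, and 40 mm wide at the hole, which lies 120 mm from the pivot.
- bar_knob (a point): Centre of the black round knob on the bar's free end, 20 mm across, from 44 to 70 mm above the bench, 180 mm from the pivot and 60 mm beyond the hole; for moving the bar.
- screw_wing (a point): Centre of the wing grip of the thumbscrew, which stands upright in one of the rack's three holes (tooling pins in the others). x along the wing, z up the screw. The black wing is 30 x 10 x 24 mm (x, y, z), on a 32 mm disc whose top is 12 mm below this point. The screw weighs about 80 g.
- screw_tip (a point): Lower end of the screw, on its axis, 53 mm below the wing's centre. The steel shank is 5 mm thick, and from 12.5 mm above the tip up it is a 14 mm shoulder that fits the bar's hole; a flat-ended T-head, 14 x 4.5 x 4.5 mm, runs along the screw's x right at the tip, like a hammer-head bolt. To lock, the T-head must pass down through the receptacle's slot and turn below it.
- screw_collar (a point): Underside of the sprung steel collar, 31 mm across, on the shank, 22.5 mm above the tip. It rests on the bar's top; from there the screw goes down 5 mm more at most against its spring (3 N at first, 9 N at the end). The T-head clears the receptacle plate after 2 mm: turn at 3 to 4.5 mm (6.5 to 8.5 N). Let go, the spring draws the T-head up under the plate and holds it.
- rack: Fixed grey plastic block 180 x 46 mm (x, y), 34 mm high, with three holes 20 mm across, 60 mm apart along x, 31 mm deep; the screw's collar rests on its top. Origin: bench level under its centre.
- pin_a: Steel tooling pin standing in the rack, round knob 14 mm thick that ends 54 mm above its lower end (origin), collar 28 mm across; leave alone.
- pin_b: The second steel tooling pin, like pin_a; leave alone.
- tiles_a: Stack of black square detector tiles, 60 x 60 x 54 mm, origin under its centre; leave alone.
- tiles_b: Stack of black square detector tiles, 60 x 60 x 36 mm, origin under its centre; leave alone.
Things that resemble listed ones, but are neither listed nor needed, are in the scene too. Leave any red look-alike of the part that bears screw_wing alone.

How it is judged (in metres and radians):
On the way, in this order (a step that is already met when the one before it is completed fails the run):
1. the bar is swung in, its hole over the window (horizontal distance between bar_hole and socket below 0.014 m), for 0.2 s.
2. the screw is through the bar and into the receptacle's slot (horizontal distance between screw_wing and bar_hole below 0.004 m and z of screw_wing in the frame of fixture below 0.0725 m), for 0.1 s.
At the end, for the whole second after the job is handed in: The thumbscrew stands upright (within 0.12 rad) through the bar's hole (within 4 mm) and the socket (within 14 mm of the window's centre), its wing turned at least 60 degrees from the fixture's x, held down by the receptacle (wing centre below 69.7 mm above the bench), at rest and released (horizontal distance between screw_wing and bar_hole below 0.004 m and horizontal distance between screw_wing and socket below 0.014 m and z of screw_wing in the frame of fixture below 0.0697 m and angle between the x axis of screw_wing and the x axis of fixture, either way round above 1.05 rad and angle between screw_wing's own z axis and vertical below 0.12 rad and linear speed of screw below 0.02 m/s); the robot touches nothing.
It fails at once if the screw is forced against the fixture, its bar or receptacle with more than 40 N (contact force between screw and fixture above 40 N).
It fails at once if a tooling pin is moved more than 20 mm (distance of any of pin_a, pin_b from where it was at the start of the episode above 0.02 m).
It fails at once if a stack of tiles is moved more than 20 mm (distance of any of tiles_a, tiles_b from where it was at the start of the episode above 0.02 m).
It also fails if it takes over 72 s, if anything falls off the work surface, if the arm or the gripper's body presses on something with over 40 N, if the wrist force passes 120 N, or if a joint passes its speed limit or range.

## Working session

There is one attempt and no reset: what is moved stays moved. The work goes in short steps, Python scripts to look and compute and a shell command to move; the robot and the scene stay as the last step left them, time stands still between calls to the robot, and variables do not carry over. Pictures are saved under pics/ and viewed, and the job is handed in when it is done.

```bash
ls -la; mkdir -p pics; cat > h.py <<'E'
import numpy as np, cv2, json
from cell import get_obs, read_camera, camera_params, sign_off, pinch_z
def snap(name, fn):
    p=camera_params(name); im=read_camera(name); cv2.imwrite('pics/'+fn+'.png',im)
    np.savez('pics/'+fn+'.npz',K=p['camera_matrix'],k1=p['k1'],R=p['R'],t=p['t']); return im
def P(fn):
    d=np.load('pics/'+fn+'.npz'); return d['K'],float(d['k1']),d['R'],d['t']
def ray(fn,u,v):
    K,k1,R,t=P(fn); n=cv2.undistortPoints(np.array([[[u,v]]],float),K,np.array([k1,0,0,0,0.]))[0,0]
    return -R.T@t, R.T@np.array([n[0],n[1],1])
def onz(fn,u,v,z):
    o,d=ray(fn,u,v); return o+d*(z-o[2])/d[2]
def proj(fn,X):
    K,k1,R,t=P(fn); X=np.atleast_2d(np.array(X,float))
    return cv2.projectPoints(X,cv2.Rodrigues(R)[0],t,K,np.array([k1,0,0,0,0.]))[0][:,0]
def crop(fn,x0,y0,x1,y1,s,out):
    im=cv2.imread('pics/'+fn+'.png')[y0:y1,x0:x1]; cv2.imwrite('pics/'+out+'.png',cv2.resize(im,None,fx=s,fy=s,interpolation=cv2.INTER_CUBIC))
E
python3 - <<'E'
from h import *
print(get_obs(), pinch_z)
for n in ['scene','side','wrist']:
    snap(n,n+'0'); p=camera_params(n); print(n,p['camera_matrix'],p['k1'],-np.array(p['R']).T@p['t'],p['R'])
E
```

```text
total 12
drwxr-xr-x  3 agent agent 4096 Dec  7 14:47 .
drwxr-xr-x 23 root  root  4096 Dec  7 14:47 ..
drwxr-xr-x  2 agent agent 4096 Dec  7 14:47 pics
{'time_s': 0.0, 'qpos': array([-63.65170126,  18.43816973,  -4.01468632,  83.17661206,
         1.2955034 ,  78.54208044,  -3.26151094]), 'joint_velocities': array([-0.07923806, -0.0113241 , -0.0140936 , -0.05732972,  0.01146603,
        0.02867466,  0.05017239]), 'effort': array([-3.58763518e-04, -4.91280019e+01, -4.03902009e-01, -3.12525094e+01,
       -6.38051704e-02,  4.36093309e-02,  1.63722525e-04]), 'tool_pos': array([0.28005584, 0.58593521, 0.22145653]), 'tool_rot': array([-1.79888411e+02,  6.70149477e-03,  1.54459283e+02]), 'force': array([-0.28887341, -0.05021398, -0.71361809]), 'wrist_torque': array([-0.04146652,  0.02340578, -0.0206666 ]), 'grip_width': 0.08723114852540524} 0.0187
scene [[457.62333915   0.         319.40046248]
 [  0.         457.62333915 235.32841753]
 [  0.           0.           1.        ]] 0.010168329260870041 [ 1.05770624 -0.65099317  0.59426918] [[ 0.77795359  0.62832097 -0.00098704]
 [ 0.33748603 -0.41918129 -0.8428465 ]
 [-0.52999188  0.65536235 -0.53815314]]
side [[586.93860254   0.         310.94902651]
 [  0.         586.93860254 237.25582268]
 [  0.           0.           1.        ]] -0.01754617478220662 [0.471574   1.01531064 0.81747058] [[-9.99220067e-01 -3.94874317e-02  4.46707404e-06]
 [-2.37491545e-02  6.00876320e-01 -7.98989127e-01]
 [ 3.15473444e-02 -7.98366076e-01 -6.01345470e-01]]
wrist [[394.82933832   0.         323.62716565]
 [  0.         394.82933832 240.27408529]
 [  0.           0.           1.        ]] -0.06787094723772488 [0.20387286 0.62238466 0.38427322] [[ 0.43143916  0.90214018 -0.00182812]
 [ 0.85929266 -0.41032899  0.30536247]
 [ 0.27472962 -0.13331622 -0.95223444]]
```

View pics/scene0.png

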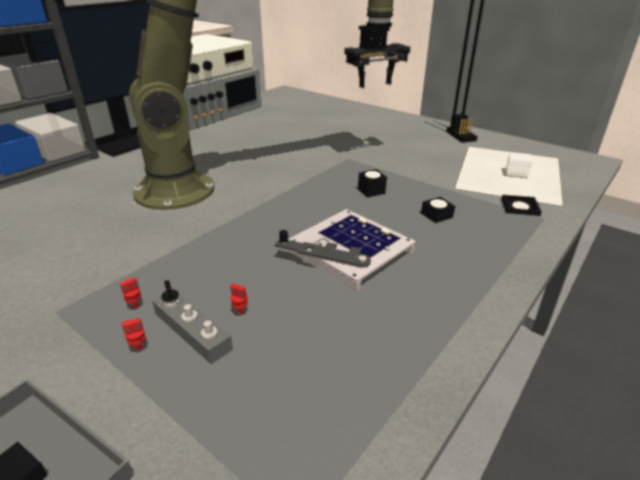

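View pics/side0.png

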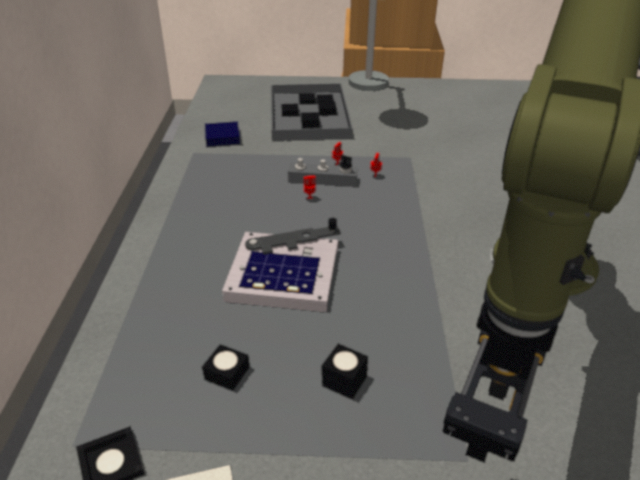

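View pics/wrist0.png

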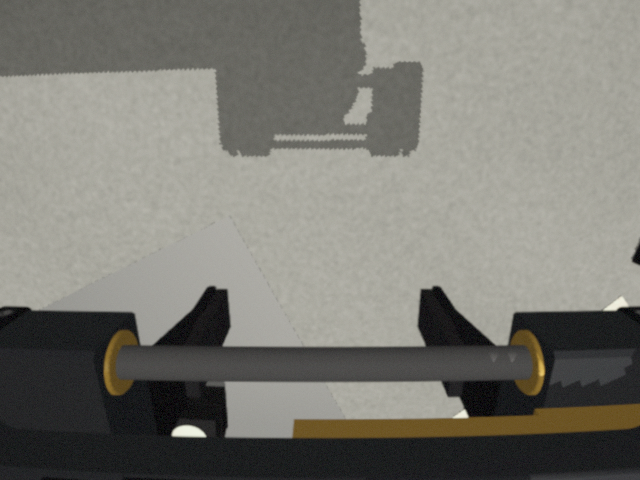

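The scene camera shows the fixture around (350,245) with its bar open and the black knob at (283,237). The rack is at (192,325). Candidates for the thumbscrew are the black wing in the rack's hole at (170,293), the two steel pins at (188,312) and (208,329), and the red look-alikes at (131,292), (135,334) and (238,297). By the description I choose the black one at (170,293), and I'll check it in a close crop.

```bash
python3 - <<'E'
from h import *
crop('scene0',110,260,260,370,5,'c1'); crop('scene0',265,200,425,290,5,'c2'); crop('side0',270,135,400,205,6,'c3'); crop('side0',215,205,355,315,5.5,'c4')
E
```

```text
(no output)
```

View pics/c1.png

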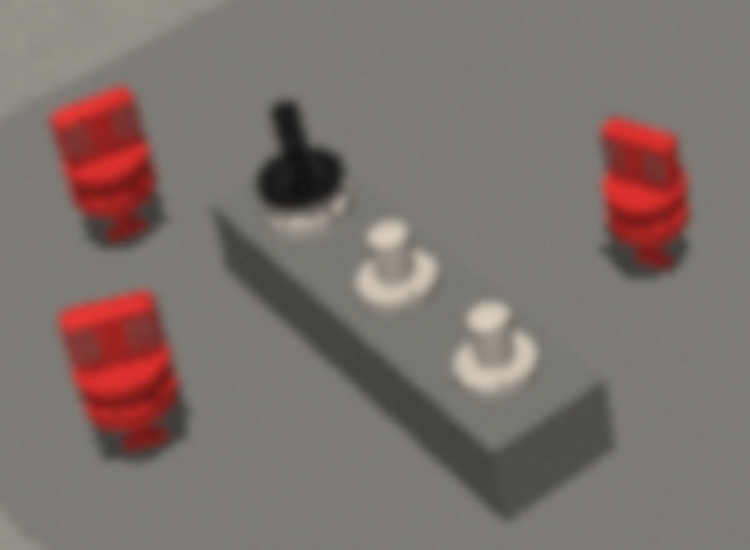

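View pics/c2.png

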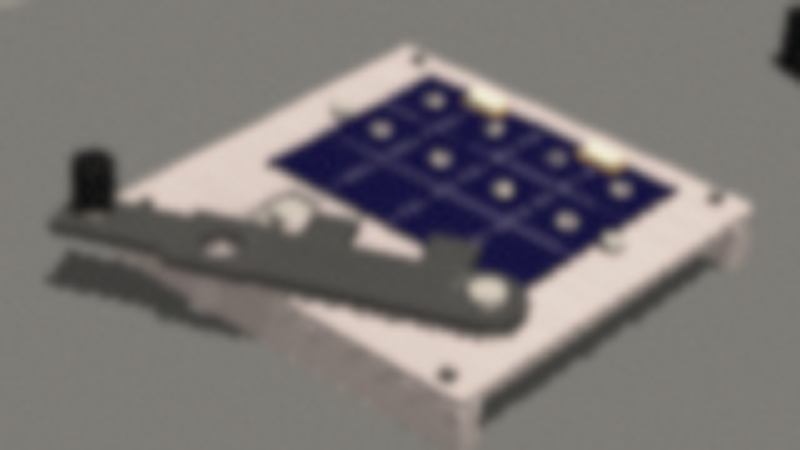

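View pics/c3.png

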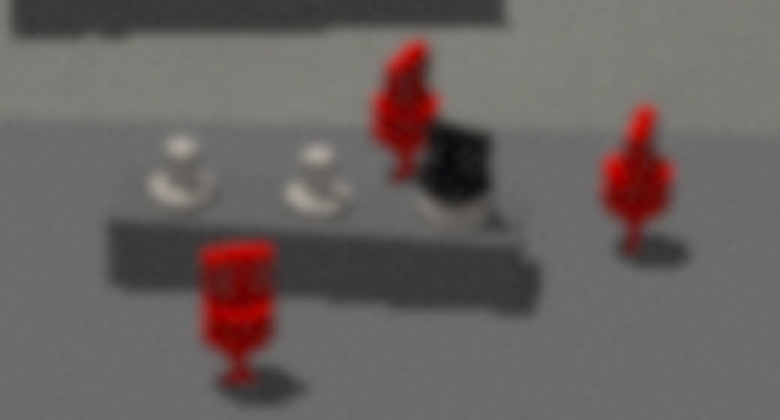

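View pics/c4.png

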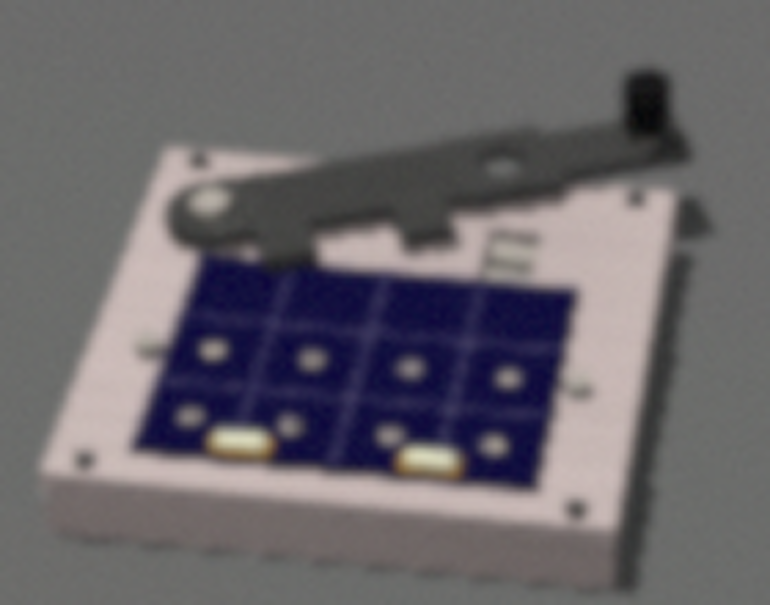

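```bash
cat > fit.py <<'E'
from h import *
from scipy.optimize import least_squares
def cp(x0,y0,s,pts): return [(x0+(x+.5)/s-.5,y0+(y+.5)/s-.5) for x,y in pts]
def fit(obs,x0):
    # obs: list of (fn, local xyz, uv)
    def res(p):
        c,s=np.cos(p[2]),np.sin(p[2]); r=[]
        for fn,L,uv in obs:
            X=[p[0]+c*L[0]-s*L[1],p[1]+s*L[0]+c*L[1],L[2]]
            r+=list(proj(fn,X)[0]-uv)
        return r
    q=least_squares(res,x0,loss='soft_l1'); return q.x, np.array(res(q.x)).reshape(-1,2)
E
python3 - <<'E'
from fit import *
z=.03
obs=[('side0',L,u) for L,u in zip([(.105,-.1,z),(-.105,-.1,z),(.105,.1,z),(-.105,.1,z)],cp(215,205,5.5,[(165,148),(683,187),(40,470),(617,530)]))]
obs+=[('scene0',L,u) for L,u in zip([(-.105,.1,z),(.105,.1,z),(.105,-.1,z)],cp(265,200,5,[(408,42),(750,210),(465,400)]))]
f,r=fit(obs,[.5,.2,0]);print('fix',f,np.degrees(f[2]));print(r.round(1))
z=.034
# rack
obs=[('scene0',L,u) for L,u in zip([(-.09,-.023,z),(.09,-.023,z),(.09,.023,z),(.09,-.023,0)],cp(110,260,5,[(212,205),(490,450),(605,380),(505,520)]))]
obs+=[('side0',L,u) for L,u in zip([(-.09,.023,z),(.09,.023,z)],cp(270,135,6,[(522,240),(108,222)]))]
k,r=fit(obs,[.5,-.2,0]);print('rack',k,np.degrees(k[2]));print(r.round(1))
print('kn', onz('scene0',*cp(265,200,5,[(92,157)])[0],.07), onz('side0',*cp(215,205,5.5,[(648,78)])[0],.07))
u=cp(110,260,5,[(287,106)])[0]; print('wing top',onz('scene0',*u,.034+.0425)); 
u=cp(270,135,6,[(460,135)])[0]; print('wing top side',onz('side0',*u,.034+.0425))
for n,fnn,(x0,y0,s),(x,y) in [('hole scene','scene0',(265,200,5),(220,245)),('hole side','side0',(215,205,5.5),(503,165))]:
    print(n,onz(fnn,*cp(x0,y0,s,[(x,y)])[0],.04))
for n,zz,(x,y) in [('pivot',.04,(210,200))]: print(n,onz('side0',*cp(215,205,5.5,[(x,y)])[0],zz))
# expected pivot
c,s=np.cos(f[2]),np.sin(f[2]); T=lambda a,b:(f[0]+c*a-s*b,f[1]+s*a+c*b)
print('pivot',T(.075,-.05),'sock',T(-.045,-.05),'rackholes',[(k[0]+d*np.cos(k[2]),k[1]+d*np.sin(k[2])) for d in(-.06,0,.06)])
E
```

```text
fix [ 0.56863744  0.06457956 -0.10259958] -5.878522826330848
[[ 0.3  0.1]
 [-1.4  0.9]
 [-0.1  0.5]
 [-0.3 -0.1]
 [-0.8  0.6]
 [ 0.3 -0.9]
 [-1.1  0.3]]
rack [ 0.49425675 -0.32322743 -0.07884814] -4.5176654145184205
[[-0.8 -0.6]
 [ 0.2  0.1]
 [-0.  -0.7]
 [-0.1  0.5]
 [-0.3  1.1]
 [-0.4 -0.1]]
kn [ 0.46919502 -0.04834726  0.07      ] [ 0.46607298 -0.0468137   0.07      ]
wing top [ 0.4284729  -0.31376514  0.0765    ]
wing top side [ 0.43344152 -0.31384932  0.0765    ]
hole scene [ 0.52709075 -0.03189139  0.04      ]
hole side [ 0.52360738 -0.02626909  0.04      ]
pivot [0.63883739 0.00156284 0.04      ]
pivot (np.float64(0.6381220535585808), np.float64(0.00716102018447768)) sock (np.float64(0.5187531001088523), np.float64(0.019451380322267182)) rackholes [(np.float64(0.43444316011660405), np.float64(-0.3185014373886102)), (np.float64(0.4942567458687336), np.float64(-0.32322742506026675)), (np.float64(0.554070331620863), np.float64(-0.3279534127319233))]
```

```bash
cat > go.py <<'E'
import sys
from h import *
def go(x,y,z,yaw):
    o=get_obs(); p=o['tool_pos']; r,pi,yw=np.radians(o['tool_rot'])
    from scipy.spatial.transform import Rotation as Ro
    R=Ro.from_euler('xyz',[r,pi,yw]).as_matrix(); yw=np.arctan2(R[1,0],R[0,0])
    Rt=np.array([[np.cos(yw),np.sin(yw),0],[np.sin(yw),-np.cos(yw),0],[0,0,-1]])
    d=Rt.T@(np.array([x,y,z])-p); tw=-(np.radians(yaw)-yw)
    print('t',round(o['time_s'],2),'pos',p.round(4),'rot',o['tool_rot'].round(1),'shift',d.round(4),'twist',round(tw,4),'F',o['force'].round(1),'w',round(o['grip_width'],4))
if __name__=='__main__': go(*map(float,sys.argv[1:5]))
E
python3 go.py .467 -.0475 .16 0
```

```text
t 0.15 pos [0.2801 0.5861 0.2217] rot [-179.9    0.   154.5] shift [-0.4418 -0.4911  0.0617] twist 2.6958 F [0.3 0.1 0.5] w 0.087
```

```bash
python3 -m handwheel '[[0.087,-0.442,-0.491,0.06,2.696],[0.087,-0.442,-0.491,0.06,2.696],[0.087,-0.442,-0.491,0.06,2.696],[0.087,-0.442,-0.491,0.06,2.696],[0.087,-0.442,-0.491,0.06,2.696],[0.087,-0.442,-0.491,0.06,2.696],[0.087,-0.442,-0.491,0.06,2.696],[0.087,-0.442,-0.491,0.06,2.696],[0.087,-0.442,-0.491,0.06,2.696],[0.087,-0.442,-0.491,0.06,2.696],[0.06,-0.442,-0.491,0.06,2.696],[0.06,-0.442,-0.491,0.06,2.696],[0.06,-0.442,-0.491,0.06,2.696],[0.06,-0.442,-0.491,0.06,2.696],[0.06,-0.442,-0.491,0.06,2.696],[0.06,-0.442,-0.491,0.06,2.696],[0.06,-0.442,-0.491,0.06,2.696],[0.06,-0.442,-0.491,0.06,2.696],[0.06,-0.442,-0.491,0.06,2.696],[0.06,-0.442,-0.491,0.06,2.696]]'
python3 - <<'E'
from h import *
snap('wrist','wrist1')
E
python3 go.py .467 -.0475 .047 0
```

```text
time_s: 2.15
tool_pos: [0.4673, -0.0471, 0.1625]
tool_rot: [-180.0, 0.0, 0.2]
force: [-0.5, 0.1, -0.2]
grip_width: 0.0599
t 2.2 pos [ 0.4673 -0.0471  0.1625] rot [-180.     0.     0.2] shift [-0.0003  0.0004  0.1155] twist 0.0028 F [ 1.2 -0.7 -0.3] w 0.0602
```

View pics/wrist1.png

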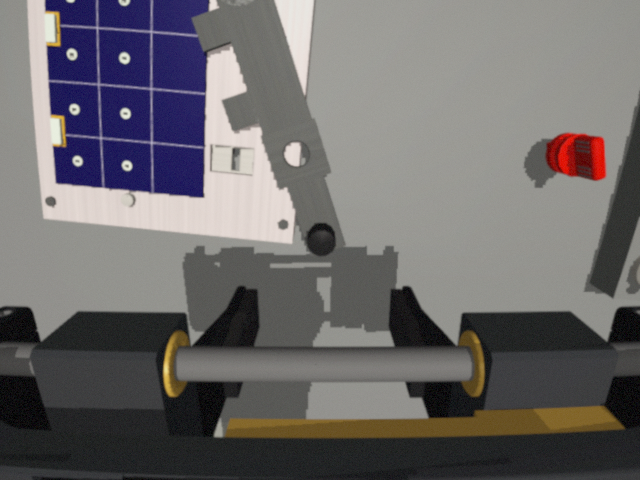

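The wrist picture shows the window at about (232,159) with the dark slot in it at (237,158). The bar's hole is at (296,153) and the knob at (321,239). I'll measure all four.

```bash
python3 - <<'E'
from h import *
crop('wrist1',195,120,345,260,5,'c5')
E
```

```text
(no output)
```

View pics/c5.png

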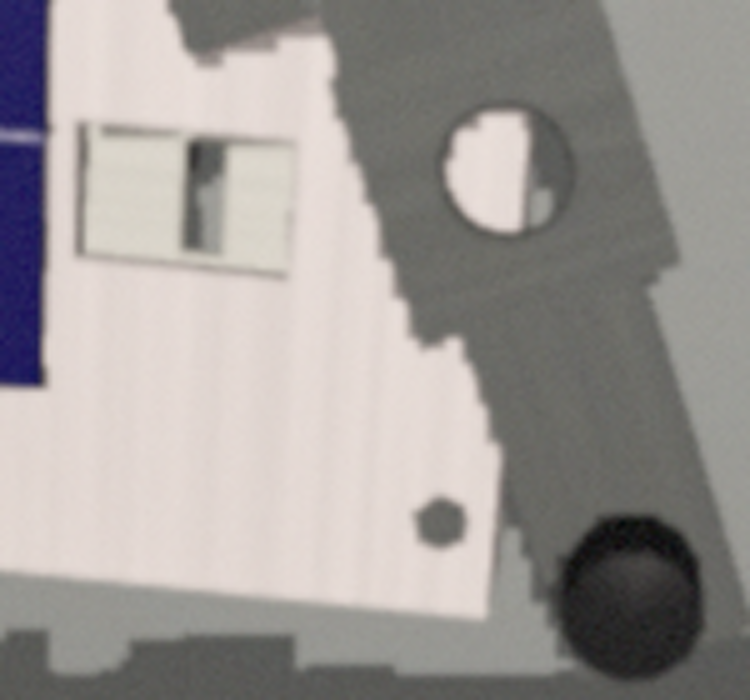

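```bash
python3 - <<'E'
from fit import *
C=lambda x,y: cp(195,120,5,[(x,y)])[0]
w=[onz('wrist1',*C(*q),.03) for q in [(80,122),(297,140),(287,275),(77,255)]]
s=[onz('wrist1',*C(*q),.024) for q in [(187,138),(226,142),(221,252),(182,248)]]
w=np.array(w);s=np.array(s)
print('win',w.round(4),w.mean(0)); print('slot',s.round(4),s.mean(0))
h=onz('wrist1',*C(508,170),.04);print('hole',h)
print('knob',onz('wrist1',*C(631,612),.07))
print('corner',onz('wrist1',*C(488,617),.03))
for a,b in [(0,1),(3,2)]: print('yaw y-edge',np.degrees(np.arctan2(*(w[a]-w[b])[[1,0]]))-90)
for a,b in [(0,3),(1,2)]: print('x-edge',np.degrees(np.arctan2(*(w[a]-w[b])[[1,0]])), np.degrees(np.arctan2(*(s[a]-s[b])[[1,0]])))
yaw=np.radians(-5.9);ux=np.array([np.cos(yaw),np.sin(yaw)]);uy=np.array([-ux[1],ux[0]])
d=(s.mean(0)-w.mean(0))[:2];print('slot off',d@ux,d@uy)
piv=w.mean(0)[:2]+.12*ux;print('piv',piv, 'hole dist',np.hypot(*(h[:2]-piv)))
E
```

```text
win [[0.5309 0.0357 0.03  ]
 [0.5282 0.0038 0.03  ]
 [0.5083 0.0062 0.03  ]
 [0.5114 0.0377 0.03  ]] [0.51971483 0.0208358  0.03      ]
slot [[0.5281 0.0214 0.024 ]
 [0.5274 0.0155 0.024 ]
 [0.511  0.0172 0.024 ]
 [0.5116 0.0232 0.024 ]] [0.51951911 0.019315   0.024     ]
hole [ 0.52475675 -0.0278298   0.04      ]
knob [ 0.46852271 -0.04556217  0.07      ]
corner [ 0.45457501 -0.02279893  0.03      ]
yaw y-edge -4.915710542590659
yaw y-edge -5.580945281810116
x-edge -5.713812508785829 -6.18102136276729
x-edge -6.9568219511292755 -5.866934253300852
slot off -3.835887711015892e-05 -0.0015328552194359515
piv [0.63907917 0.00850069] hole dist 0.11995632925076677
```

```bash
python3 -m handwheel '[[0.06,0.001,-0.0015,0.05,0],[0.06,0.001,-0.0015,0.09,0],[0.06,0.001,-0.0015,0.115,0],[0.06,0.001,-0.0015,0.115,0],[0.06,0.001,-0.0015,0.115,0],[0.01,0.001,-0.0015,0.115,0],[0.01,0.001,-0.0015,0.115,0],[0.01,0.001,-0.0015,0.115,0],[0.01,0.001,-0.0015,0.115,0],[0.01,0.001,-0.0015,0.115,0]]' 12
python3 - <<'E'
from go import *
snap('wrist','wrist2')
piv=np.array([.6391,.0085]); yaw=np.radians(-5.9)
p=get_obs()['tool_pos'][:2]; print(np.hypot(*(p-piv)))
for th in (.4,.3,.2,.1,.0127):
    a=np.pi+yaw+th; q=piv+.18*np.array([np.cos(a),np.sin(a)]); print(th,q.round(4),'hole',(piv+.12*np.array([np.cos(a),np.sin(a)])).round(4)); go(q[0],q[1],.047,0)
E
```

```text
time_s: 3.2
tool_pos: [0.4686, -0.0455, 0.0479]
tool_rot: [-180.0, -0.0, -0.0]
force: [-0.1, 0.4, 1.1]
grip_width: 0.0276
0.17892296034107677
0.4 [ 0.467  -0.0442] hole [ 0.5244 -0.0266]
t 3.25 pos [ 0.4685 -0.0456  0.0478] rot [-180.   -0.   -0.] shift [-0.0016 -0.0014  0.0008] twist -0.0001 F [ 0.3 -0.5  0.9] w 0.024
0.3 [ 0.4626 -0.0267] hole [ 0.5214 -0.015 ]
t 3.25 pos [ 0.4685 -0.0456  0.0478] rot [-180.   -0.   -0.] shift [-0.006  -0.0188  0.0008] twist -0.0001 F [ 0.3 -0.5  0.9] w 0.024
0.2 [ 0.4599 -0.0089] hole [ 0.5197 -0.0031]
t 3.25 pos [ 0.4685 -0.0456  0.0478] rot [-180.   -0.   -0.] shift [-0.0086 -0.0366  0.0008] twist -0.0001 F [ 0.3 -0.5  0.9] w 0.024
0.1 [0.4591 0.009 ] hole [0.5191 0.0089]
t 3.25 pos [ 0.4685 -0.0456  0.0478] rot [-180.   -0.   -0.] shift [-0.0094 -0.0546  0.0008] twist -0.0001 F [ 0.3 -0.5  0.9] w 0.024
0.0127 [0.4598 0.0247] hole [0.5196 0.0193]
t 3.25 pos [ 0.4685 -0.0456  0.0478] rot [-180.   -0.   -0.] shift [-0.0087 -0.0703  0.0008] twist -0.0001 F [ 0.3 -0.5  0.9] w 0.024
```

View pics/wrist2.png

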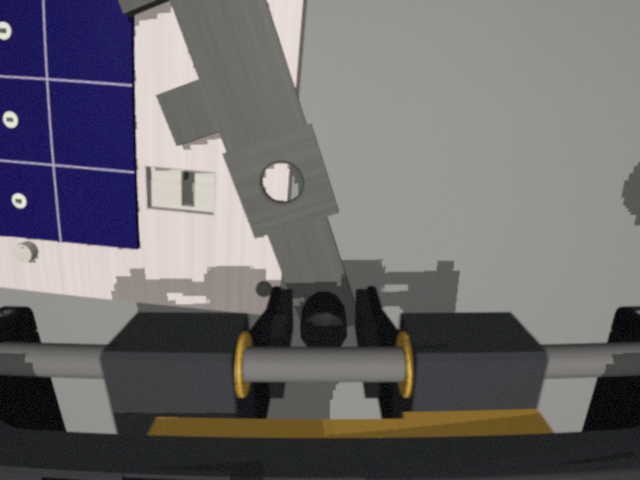

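The picture shows the knob at (323,320) between the pads, which are still closing. The slot is clearly visible at (188,188). Next I close and swing the bar along its arc.

```bash
python3 -m handwheel '[[0.01,0,0,0,0],[0.01,0,0,0,0],[0.01,-0.003,-0.009,0,0],[0.01,-0.006,-0.0188,0,0],[0.01,-0.0075,-0.0275,0,0],[0.01,-0.0086,-0.0366,0,0],[0.01,-0.0092,-0.0456,0,0],[0.01,-0.0094,-0.0546,0,0],[0.01,-0.0092,-0.0625,0,0],[0.01,-0.0087,-0.0703,0,0],[0.01,-0.0087,-0.0703,0,0],[0.01,-0.0087,-0.0703,0,0]]' 12
python3 - <<'E'
from go import *
snap('wrist','wrist3'); go(.4598,.0247,.047,0)
crop('wrist3',240,130,360,230,6,'c6')
E
```

```text
time_s: 4.45
tool_pos: [0.4594, 0.0256, 0.0474]
tool_rot: [-180.0, 0.0, 0.0]
force: [-1.6, 1.6, 0.8]
grip_width: 0.0196
t 4.5 pos [0.4594 0.0253 0.0474] rot [-180.    0.    0.] shift [0.0004 0.0006 0.0004] twist 0.0003 F [-1.7  0.6  1.2] w 0.0192
```

View pics/wrist3.png

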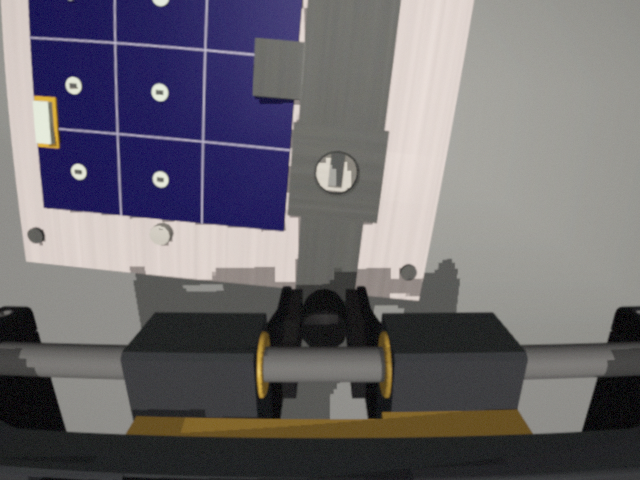

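View pics/c6.png

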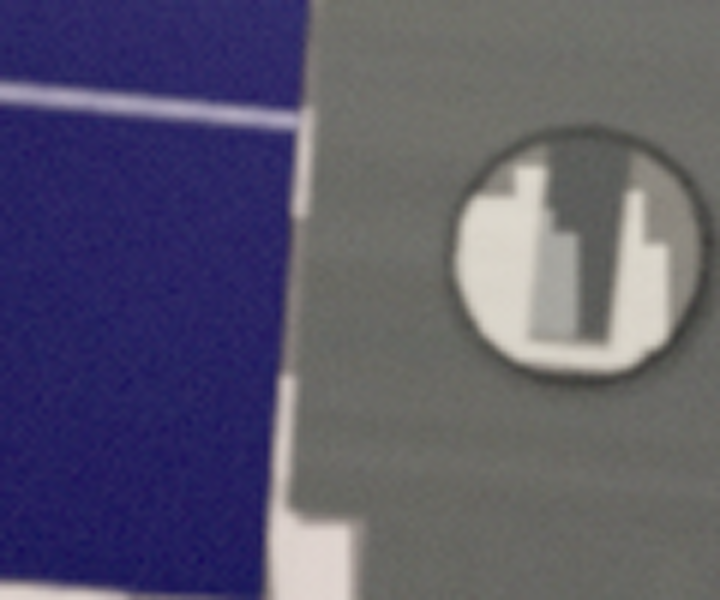

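```bash
python3 - <<'E'
from fit import *
C=lambda x,y: cp(240,130,6,[(x,y)])[0]
h=onz('wrist3',*C(582,253),.04)
print('hole',h, 'r', [np.hypot(*(onz('wrist3',*C(*q),.04)-h)[:2]) for q in [(447,253),(715,253),(582,125),(582,383)]])
l=[onz('wrist3',*C(*q),.024) for q in [(548,150),(528,342)]]; r=[onz('wrist3',*C(*q),.024) for q in [(630,150),(607,345)]]
print(l,r)
yaw=np.radians(-5.9);ux=np.array([np.cos(yaw),np.sin(yaw)]);uy=np.array([-ux[1],ux[0]])
print('slot left/right rel hole along uy',[(q[:2]-h[:2])@uy for q in l+r],'end x',[(q[:2]-h[:2])@ux for q in l+r])
print(proj('wrist3',[.4598,.0247,.07]))
E
```

```text
hole [0.52018455 0.01972204 0.04      ] r [np.float64(0.009652008475110649), np.float64(0.009515226728503004), np.float64(0.009012275832396308), np.float64(0.009427361309076126)]
[array([0.52589507, 0.02191164, 0.024     ]), array([0.51091043, 0.02340824, 0.024     ])] [array([0.52590492, 0.01557288, 0.024     ]), array([0.51067753, 0.01715753, 0.024     ])]
slot left/right rel hole along uy [np.float64(0.0027650016684986722), np.float64(0.002713362568258313), np.float64(-0.0035391640568560668), np.float64(-0.003528178607770104)] end x [np.float64(0.005455199474881546), np.float64(-0.009603900347325311), np.float64(0.006116570649379188), np.float64(-0.009193048449445795)]
[[324.95228365 332.50966114]]
```

```bash
python3 -m handwheel '[[0.06,0,0,0,0],[0.06,0,0,0,0],[0.06,0,0,0,0],[0.06,0,0,0,0],[0.06,0,0,-0.04,0],[0.06,0,0,-0.08,0],[0.06,0,0,-0.1,0]]' 12
python3 - <<'E'
from go import *
snap('wrist','wrist4'); go(.469,-.363,.2,129)
E
```

```text
time_s: 5.2
tool_pos: [0.4615, 0.0247, 0.1508]
tool_rot: [-179.9, -0.3, -0.0]
force: [0.9, 0.4, 0.8]
grip_width: 0.0588
t 5.25 pos [0.463  0.0249 0.1531] rot [-179.9   -0.5   -0. ] shift [ 0.0063  0.3879 -0.0469] twist -2.2522 F [2.3 0.7 1.7] w 0.0595
```

View pics/wrist4.png

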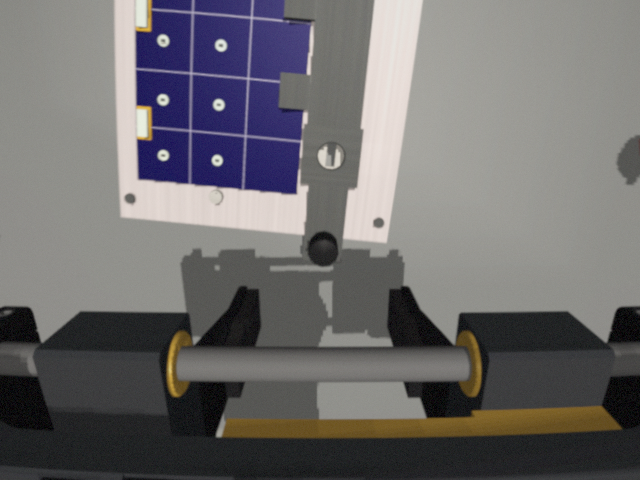

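The picture shows the bar left swung in, with its hole at (331,156) and the slot visible inside it. Now I go to look at the rack.

```bash
python3 -m handwheel '[[0.06,0.006,0.388,-0.047,-2.252],[0.06,0.006,0.388,-0.047,-2.252],[0.06,0.006,0.388,-0.047,-2.252],[0.06,0.006,0.388,-0.047,-2.252],[0.06,0.006,0.388,-0.047,-2.252],[0.06,0.006,0.388,-0.047,-2.252],[0.06,0.006,0.388,-0.047,-2.252],[0.06,0.006,0.388,-0.047,-2.252],[0.06,0.006,0.388,-0.047,-2.252],[0.06,0.006,0.388,-0.047,-2.252],[0.06,0.006,0.388,-0.047,-2.252],[0.06,0.006,0.388,-0.047,-2.252],[0.06,0.006,0.388,-0.047,-2.252],[0.06,0.006,0.388,-0.047,-2.252],[0.06,0.006,0.388,-0.047,-2.252],[0.06,0.006,0.388,-0.047,-2.252],[0.06,0.006,0.388,-0.047,-2.252],[0.06,0.006,0.388,-0.047,-2.252]]'
python3 - <<'E'
from go import *
snap('wrist','wrist5'); go(.431,-.316,.2,129)
E
```

```text
time_s: 7.05
tool_pos: [0.4655, -0.3634, 0.194]
tool_rot: [-180.0, -0.0, 129.0]
force: [-0.2, -0.7, -0.3]
grip_width: 0.0602
t 7.1 pos [ 0.4655 -0.3634  0.1941] rot [-180.    -0.   128.9] shift [ 0.0585  0.0029 -0.0059] twist -0.0019 F [-0.2 -0.  -1.5] w 0.06
```

View pics/wrist5.png

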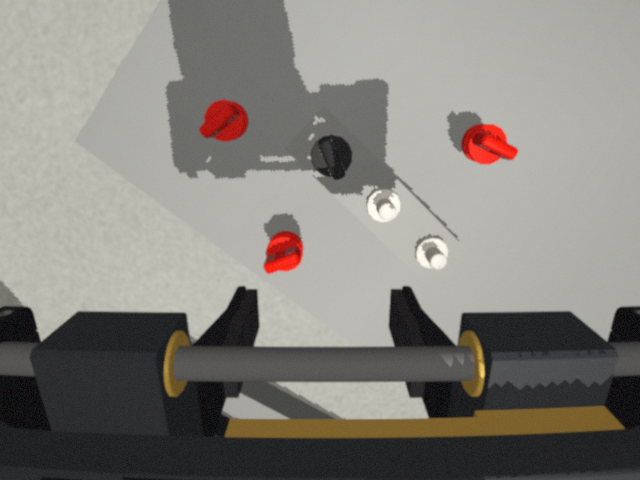

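```bash
python3 - <<'E'
from h import *
im=cv2.imread('pics/wrist5.png')[120:190,290:390]; im=cv2.convertScaleAbs(im,alpha=3,beta=0)
cv2.imwrite('pics/c7.png',cv2.resize(im,None,fx=8,fy=8,interpolation=cv2.INTER_CUBIC))
E
```

```text
(no output)
```

View pics/c7.png

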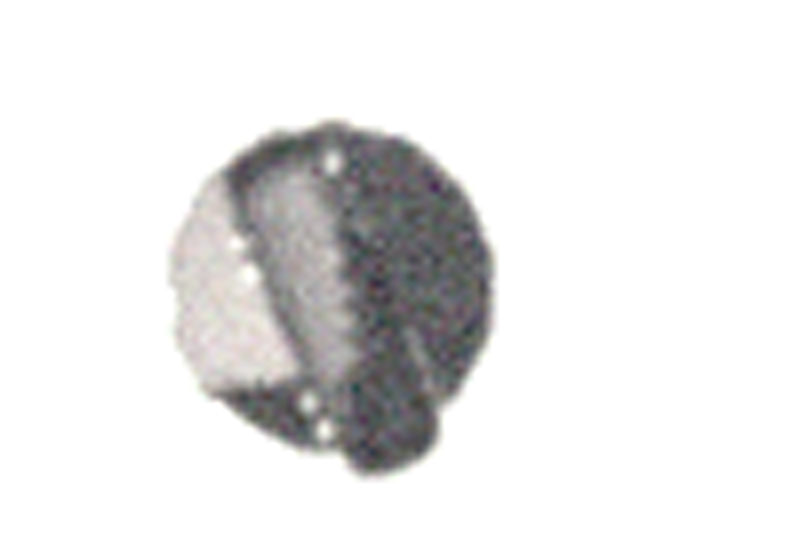

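```bash
python3 - <<'E'
from fit import *
C=lambda x,y: cp(290,120,8,[(x,y)])[0]
d=onz('wrist5',*C(332,288),.0525); print('disc',d)
a=onz('wrist5',*C(230,180),.0525);b=onz('wrist5',*C(302,378),.0525)
print('base line ang',np.degrees(np.arctan2(*(a-b)[[1,0]])), 'dist', np.cross(np.append((a-b)[:2]/np.hypot(*(a-b)[:2]),0),d-b)[2])
for q in [(240,244),(250,274),(332,160),(310,400),(325,430)]: print(onz('wrist5',*C(*q),.0525)-d)
im=cv2.imread('pics/c7.png')
out=[]
for ang in (140,147,154):
    o=im.copy(); t=np.radians(ang)
    for z in (.0525,.0765):
        P4=[(d[0]+x*np.cos(t)-y*np.sin(t),d[1]+x*np.sin(t)+y*np.cos(t),z) for x,y in [(.015,.005),(-.015,.005),(-.015,-.005),(.015,-.005)]]
        uv=proj('wrist5',P4); uv=((uv-[290,120]+.5)*8-.5).astype(int); cv2.polylines(o,[uv],True,(0,0,255) if z>.06 else (0,200,0),2)
    cc=[(d[0]+.016*np.cos(k),d[1]+.016*np.sin(k),.0525) for k in np.linspace(0,6.28,40)]
    uv=((proj('wrist5',cc)-[290,120]+.5)*8-.5).astype(int); cv2.polylines(o,[uv],True,(255,0,0),1)
    out.append(o[80:500,120:540])
cv2.imwrite('pics/c8.png',cv2.resize(np.hstack(out),(798,266)))
E
```

```text
disc [ 0.43530237 -0.31790792  0.0525    ]
base line ang 149.18007841650524 dist -0.005585902131002488
[-0.00936275 -0.00229171  0.        ]
[-0.00686948 -0.00387715  0.        ]
[-0.00752676  0.00919747  0.        ]
[ 0.00507903 -0.00953358  0.        ]
[ 0.0080152  -0.01085393  0.        ]
```

View pics/c8.png

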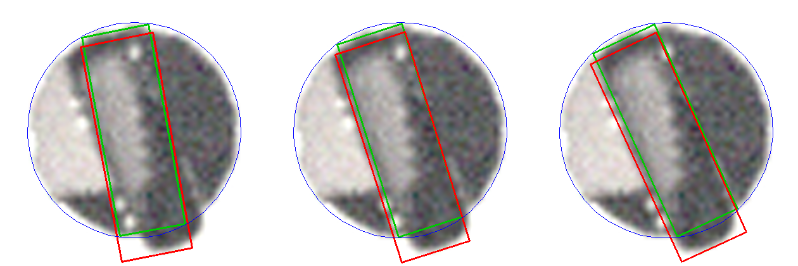

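```bash
python3 - <<'E'
from go import *
c=np.array([.4353,-.3179]);t=np.radians(149.5)
for u,v in [(225,118),(286,248),(485,142),(380,205),(430,252)]:
    d=onz('wrist5',u,v,.052)[:2]; e=d-c; print(d.round(3),'toolx',(e@[np.cos(t),np.sin(t)]).round(3),'tooly',(e@[np.sin(t),-np.cos(t)]).round(3))
go(.4353,-.3179,.12,149.5);go(.4353,-.3179,.0545,149.5)
E
```

```text
[ 0.356 -0.346] toolx 0.054 tooly -0.064
[ 0.454 -0.399] toolx -0.057 tooly -0.06
[ 0.52  -0.236] toolx -0.031 tooly 0.114
[ 0.49  -0.323] toolx -0.05 tooly 0.023
[ 0.548 -0.327] toolx -0.102 tooly 0.049
t 7.1 pos [ 0.4655 -0.3634  0.1941] rot [-180.    -0.   128.9] shift [0.0544 0.0051 0.0741] twist -0.3597 F [-0.2 -0.  -1.5] w 0.06
t 7.1 pos [ 0.4655 -0.3634  0.1941] rot [-180.    -0.   128.9] shift [0.0544 0.0051 0.1396] twist -0.3597 F [-0.2 -0.  -1.5] w 0.06
```

```bash
python3 -m handwheel '[[0.04,0.0544,0.0051,0.03,-0.36],[0.04,0.0544,0.0051,0.06,-0.36],[0.04,0.0544,0.0051,0.09,-0.36],[0.04,0.0544,0.0051,0.094,-0.36],[0.04,0.0544,0.0051,0.094,-0.36],[0.04,0.0544,0.0051,0.094,-0.36],[0.04,0.0544,0.0051,0.094,-0.36]]' 12
python3 - <<'E'
from go import *
im=snap('wrist','wrist6'); go(.4353,-.3179,.0545,149.5)
im=cv2.convertScaleAbs(im[200:440,200:460],alpha=2.2); cv2.imwrite('pics/c9.png',cv2.resize(im,None,fx=2.5,fy=2.5))
E
```

```text
time_s: 7.8
tool_pos: [0.4365, -0.3189, 0.1022]
tool_rot: [-180.0, 0.2, 149.6]
force: [-0.2, 0.7, -1.6]
grip_width: 0.0402
t 7.85 pos [ 0.4364 -0.3187  0.102 ] rot [180.    0.2 149.6] shift [0.0014 0.0002 0.0475] twist 0.0014 F [-0.1  0.  -0.3] w 0.0399
```

View pics/c9.png

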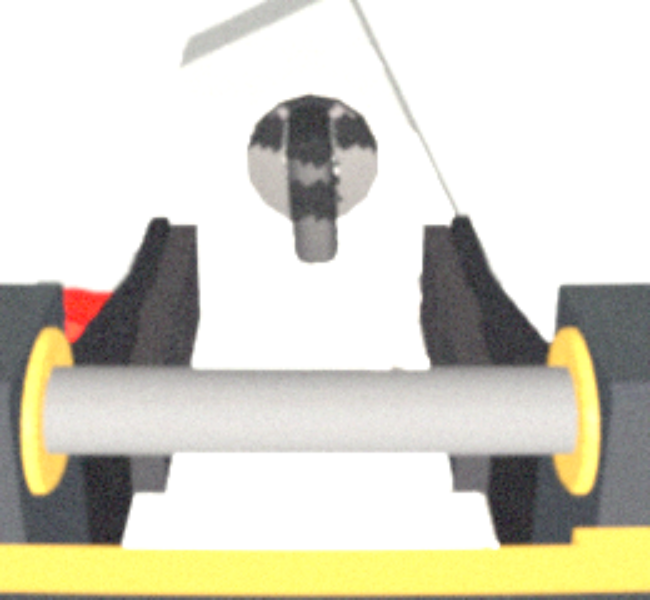

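The enhanced crop shows the wing at about (314,180), square to the jaws and centred between them. I descend and grip.

```bash
python3 -m handwheel '[[0.04,0.0014,0.0002,0.02,0],[0.04,0.0014,0.0002,0.035,0],[0.04,0.0014,0.0002,0.047,0],[0.04,0.0014,0.0002,0.047,0],[0.04,0.0014,0.0002,0.047,0]]' 12
python3 go.py .4353 -.3179 .0545 149.5
```

```text
time_s: 8.35
tool_pos: [0.4342, -0.3171, 0.0535]
tool_rot: [-180.0, -0.0, 149.6]
force: [0.4, -0.6, 0.7]
grip_width: 0.0403
t 8.35 pos [ 0.4342 -0.3171  0.0535] rot [-180.    -0.   149.6] shift [-0.0013 -0.0001 -0.001 ] twist 0.0023 F [ 0.4 -0.6  0.7] w 0.0403
```

```bash
python3 -m handwheel '[[0.04,-0.001,0,-0.001,0],[0.0,-0.001,0,-0.001,0],[0.0,-0.001,0,-0.001,0],[0.0,-0.001,0,-0.001,0],[0.0,-0.001,0,-0.001,0],[0.0,-0.001,0,-0.001,0],[0.0,-0.001,0,-0.001,0],[0.0,-0.001,0,-0.001,0],[0.0,-0.001,0,-0.001,0]]' 35
python3 go.py .4353 -.3179 .13 149.5
```

```text
time_s: 9.25
tool_pos: [0.4352, -0.3174, 0.0546]
tool_rot: [180.0, 0.0, 149.6]
force: [-0.2, 1.6, 1.2]
grip_width: 0.01
t 9.25 pos [ 0.4352 -0.3174  0.0546] rot [180.    0.  149.6] shift [-0.0003 -0.0003 -0.0754] twist 0.0026 F [-0.2  1.6  1.2] w 0.01
```

```bash
python3 -m handwheel '[[0.0,0,0,-0.02,0],[0.0,0,0,-0.05,0],[0.0,0,0,-0.085,0],[0.0,0,0,-0.1,0],[0.0,0,0,-0.1,0],[0.0,0,0,-0.1,0]]' 35
python3 - <<'E'
from go import *
for n in ['side','scene','wrist']: snap(n,n+'7')
go(.5197,.0195,.12,174.1)
crop('side7',290,100,390,200,6,'c10')
E
```

```text
time_s: 9.85
tool_pos: [0.4346, -0.317, 0.1534]
tool_rot: [180.0, -0.1, 149.7]
force: [1.0, 1.0, -1.8]
grip_width: 0.0098
t 10.0 pos [ 0.4341 -0.3167  0.1527] rot [-180.    -0.2  149.7] shift [0.096  0.3334 0.0327] twist -0.4267 F [-0.4  0.7 -0.9] w 0.0095
```

View pics/wrist7.png

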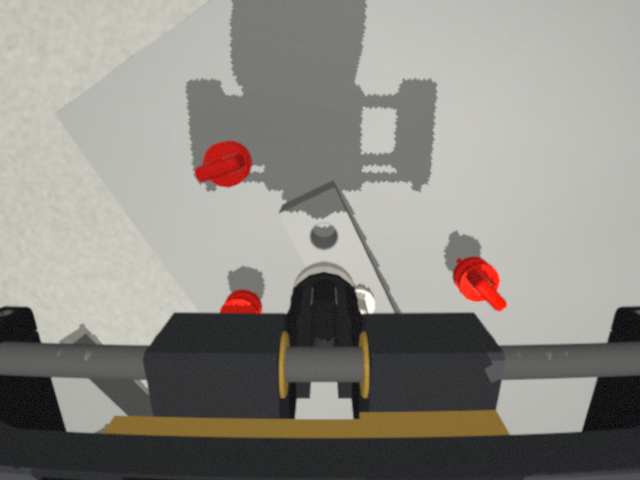

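View pics/c10.png

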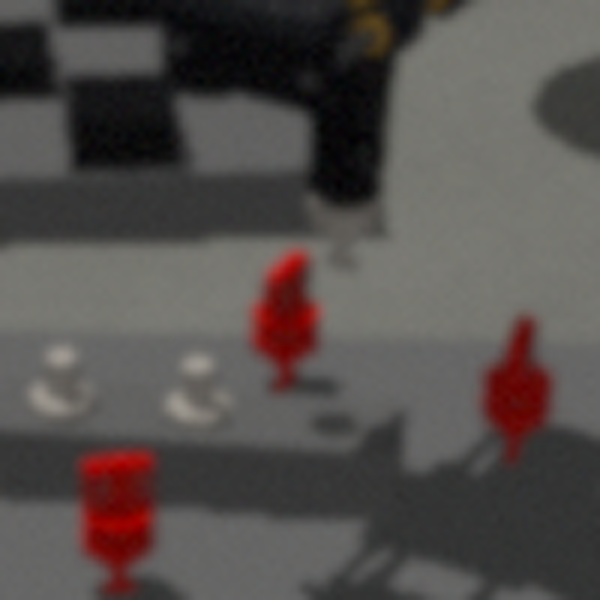

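The screw has come out of the rack and is held between the pads. Pins and reds are undisturbed. Next I carry it over the hole.

```bash
python3 -m handwheel '[[0.0,0.012,0.0415,0,-0.05],[0.0,0.024,0.083,0,-0.1],[0.0,0.036,0.125,0,-0.15],[0.0,0.048,0.167,0,-0.2],[0.0,0.06,0.208,0,-0.25],[0.0,0.072,0.25,0,-0.3],[0.0,0.084,0.292,0.0,-0.35],[0.0,0.09,0.313,0.0,-0.4],[0.0,0.096,0.3334,0.01,-0.427],[0.0,0.096,0.3334,0.025,-0.427],[0.0,0.096,0.3334,0.033,-0.427],[0.0,0.096,0.3334,0.033,-0.427],[0.0,0.096,0.3334,0.033,-0.427],[0.0,0.096,0.3334,0.033,-0.427],[0.0,0.096,0.3334,0.033,-0.427]]' 35
python3 - <<'E'
from go import *
for n in ['side','scene','wrist']: snap(n,n+'8')
go(.5197,.0195,.09,174.1)
crop('side8',210,170,350,280,5.5,'c11');crop('scene8',270,170,400,280,5.5,'c12')
E
```

```text
time_s: 11.5
tool_pos: [0.5212, 0.0183, 0.1222]
tool_rot: [180.0, 0.1, 174.1]
force: [0.9, -0.2, -0.9]
grip_width: 0.0097
t 11.65 pos [0.521  0.0186 0.122 ] rot [180.    0.  174.1] shift [0.0014 0.0007 0.032 ] twist -0.0002 F [-0.5  0.2  0.4] w 0.0098
```

View pics/wrist8.png

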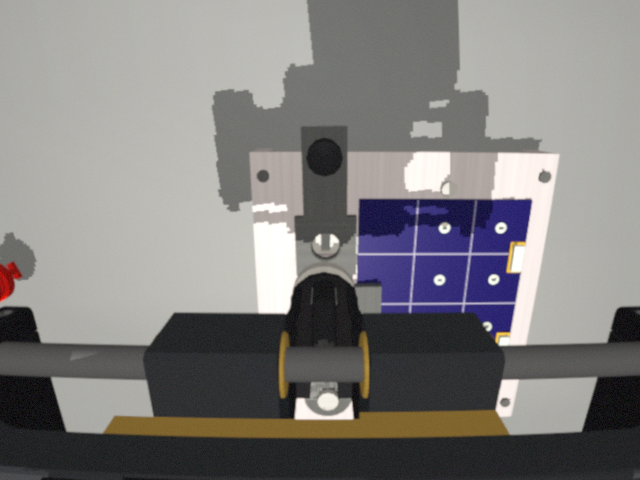

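View pics/c11.png

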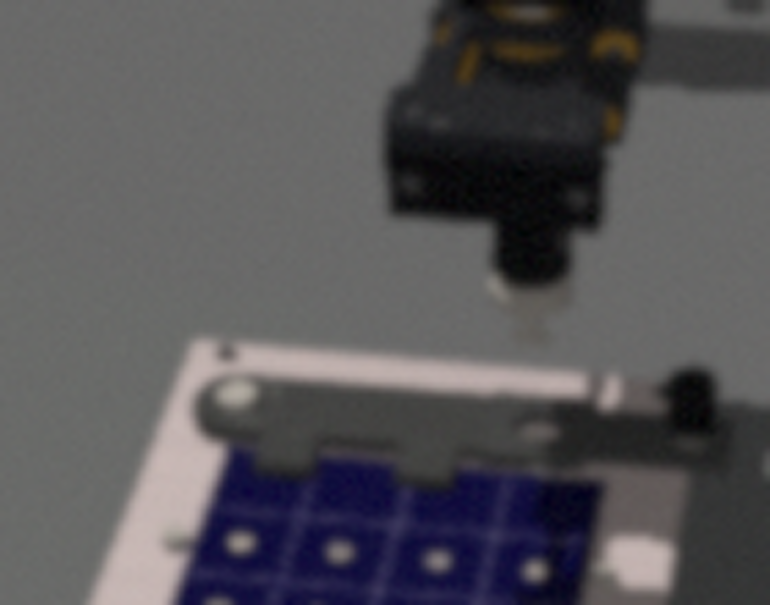

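View pics/c12.png

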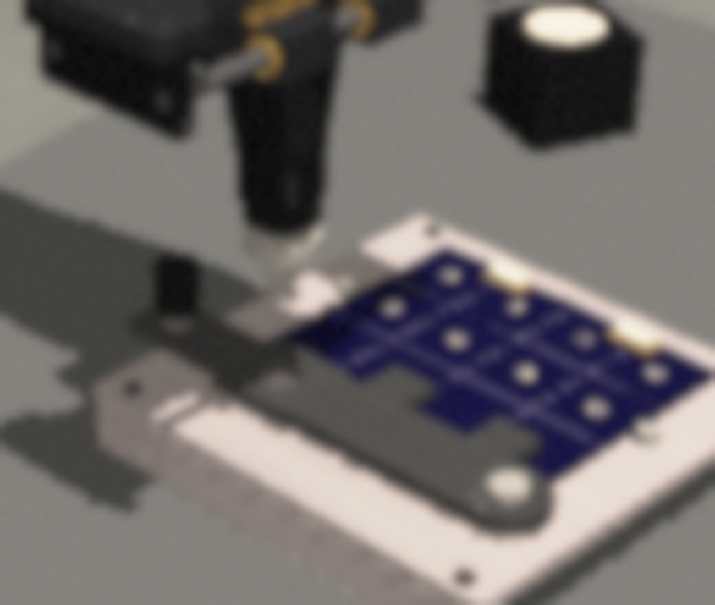

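```bash
python3 - <<'E'
from go import *
im=cv2.imread('pics/wrist8.png')[200:320,255:395]; im=cv2.convertScaleAbs(im,alpha=1.7,beta=0)
cv2.imwrite('pics/c13.png',cv2.resize(im,None,fx=5.5,fy=5.5,interpolation=cv2.INTER_CUBIC))
E
```

```text
(no output)
```

View pics/c13.png

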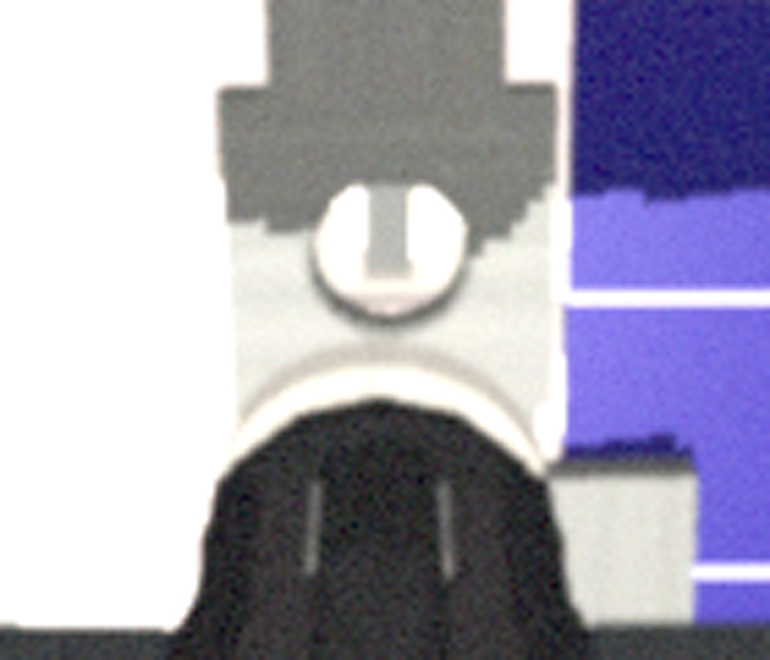

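```bash
python3 - <<'E'
from fit import *
C=lambda x,y: cp(255,200,5.5,[(x,y)])[0]
D=lambda uv: ((uv-[255,200]+.5)*5.5-.5).round(0)
tcp=np.array([.521,.0186,.122]);t=np.radians(174.1);tx=np.array([np.cos(t),np.sin(t),0]);ty=np.array([np.sin(t),-np.cos(t),0])
for z,r,n in [(tcp[2]+.0099-.012,.016,'disc top'),(tcp[2]+.0099-.0305,.0155,'collar under'),(tcp[2]+.0099-.0305+.004,.0155,'collar +4')]:
    c=tcp.copy();c[2]=z
    print(n,'front',D(proj('wrist8',c+r*tx)),'0.001 fwd',D(proj('wrist8',c+(r+.001)*tx)))
h=onz('wrist8',*C(391,251),.04);print('hole',h,[np.hypot(*(onz('wrist8',*C(*q),.04)-h)[:2]) for q in [(313,250),(470,250),(391,328)]])
s=[onz('wrist8',*C(*q),.024) for q in [(369,230),(408,230),(366,278),(412,278)]];print('slot',np.array(s).round(4))
e=(h-tcp);print('hole rel tcp toolx,tooly',e@tx,e@ty)
m=(s[0]+s[1])/2-tcp;print('slot rel tcp tooly',m@ty, ((s[2]+s[3])/2-tcp)@ty,'end x',((s[2]+s[3])/2-tcp)@tx)
# bar edges at z=.04: left(222..235) right(556)
print([onz('wrist8',*C(*q),.04).round(4) for q in [(218,88),(556,85)]])
print('wing lines',[((onz('wrist8',*C(x,500),tcp[2]+.02)-tcp)@ty).round(4) for x in (313,442)],'disc centre col',((onz('wrist8',*C(382,400),tcp[2]-.002)-tcp)@ty))
E
```

```text
disc top front [[385. 406.]] 0.001 fwd [[385. 395.]]
collar under front [[385. 332.]] 0.001 fwd [[385. 322.]]
collar +4 front [[385. 348.]] 0.001 fwd [[385. 337.]]
hole [0.51851241 0.01976161 0.04      ] [np.float64(0.009265768805976984), np.float64(0.009384952635149114), np.float64(0.009760773280311049)]
slot [[0.5208 0.0168 0.024 ]
 [0.5213 0.0217 0.024 ]
 [0.5271 0.0158 0.024 ]
 [0.5277 0.0216 0.024 ]]
hole rel tcp toolx,tooly 0.0025938136458423145 0.0008997562895238368
slot rel tcp tooly 0.0006682142407711221 0.0007361966150774817 end x -0.006392528718338519
[array([0.4966, 0.0018, 0.04  ]), array([0.5003, 0.0409, 0.04  ])]
wing lines [np.float64(-0.0052), np.float64(0.004)] disc centre col -0.0002563844879902317
```

```bash
python3 -m handwheel '[[0.0,0.0016,0.0008,0.015,0],[0.0,0.0016,0.0008,0.028,0],[0.0,0.0016,0.0008,0.032,0],[0.0,0.0016,0.0008,0.032,0],[0.0,0.0016,0.0008,0.032,0],[0.0,0.0016,0.0008,0.032,0]]' 35
python3 - <<'E'
from go import *
for n in ['wrist','side','scene']: snap(n,n+'9')
go(.5194,.0195,.077,174.1)
im=cv2.imread('pics/wrist9.png')[200:320,255:395]; im=cv2.convertScaleAbs(im,alpha=1.7,beta=0)
a=cv2.resize(im,None,fx=2.85,fy=2.85,interpolation=cv2.INTER_CUBIC)
b=cv2.resize(cv2.imread('pics/side9.png')[215:275,270:340],(399,342),interpolation=cv2.INTER_CUBIC)
cv2.imwrite('pics/c14.png',np.hstack([a,b]))
E
```

```text
time_s: 12.25
tool_pos: [0.5198, 0.0197, 0.0901]
tool_rot: [180.0, 0.1, 174.1]
force: [0.9, 0.1, -0.4]
grip_width: 0.0095
t 12.4 pos [0.5196 0.0198 0.09  ] rot [180.    0.  174.1] shift [ 0.0002 -0.0003  0.013 ] twist 0.0002 F [-0.6 -0.5 -0.8] w 0.0101
```

View pics/c14.png

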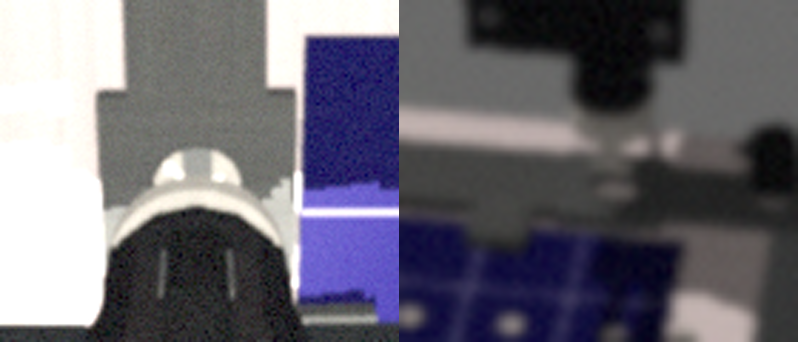

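The left crop shows hole, slot and wing all centred on column 197, so they are aligned sideways. I lower gently, watching the force.

```bash
python3 -m handwheel '[[0.0,0.0002,-0.0003,0.003,0],[0.0,0.0002,-0.0003,0.006,0],[0.0,0.0002,-0.0003,0.009,0],[0.0,0.0002,-0.0003,0.012,0],[0.0,0.0002,-0.0003,0.012,0]]' 35; python3 -m handwheel '[[0.0,0,0,0.003,0],[0.0,0,0,0.006,0],[0.0,0,0,0.0085,0],[0.0,0,0,0.0085,0],[0.0,0,0,0.0085,0]]' 35
```

```text
time_s: 12.9
tool_pos: [0.5185, 0.0194, 0.0769]
tool_rot: [-180.0, -0.1, 174.1]
force: [0.2, 0.7, -1.6]
grip_width: 0.0099
time_s: 13.4
tool_pos: [0.519, 0.0194, 0.069]
tool_rot: [180.0, -0.0, 174.1]
force: [-0.3, -0.3, -0.7]
grip_width: 0.0096
```

```bash
python3 -m handwheel '[[0.0,0,0,0.001,0],[0.0,0,0,0.002,0],[0.0,0,0,0.0025,0],[0.0,0,0,0.0025,0]]' 35;  python3 go.py .5194 .0195 .06 174.1; python3 -m handwheel '[[0.0,0,0,0.001,0],[0.0,0,0,0.0015,0],[0.0,0,0,0.0015,0]]' 35;  python3 go.py .5194 .0195 .06 174.1
```

```text
time_s: 13.8
tool_pos: [0.519, 0.0194, 0.0665]
tool_rot: [180.0, -0.0, 174.1]
force: [0.4, -0.3, -0.9]
grip_width: 0.0098
t 13.8 pos [0.519  0.0194 0.0665] rot [180.   -0.  174.1] shift [-0.0004  0.0001  0.0065] twist 0.0002 F [ 0.4 -0.3 -0.9] w 0.0098
time_s: 14.1
tool_pos: [0.519, 0.0194, 0.065]
tool_rot: [-180.0, -0.0, 174.1]
force: [-0.7, -0.2, -0.1]
grip_width: 0.0095
t 14.1 pos [0.519  0.0194 0.065 ] rot [-180.    -0.   174.1] shift [-0.0004  0.0001  0.005 ] twist 0.0002 F [-0.7 -0.2 -0.1] w 0.0095
```

```bash
python3 -m handwheel '[[0.0,0,0,0.001,0],[0.0,0,0,0.002,0],[0.0,0,0,0.002,0]]' 35;  python3 -m handwheel '[[0.0,0,0,0.001,0],[0.0,0,0,0.002,0],[0.0,0,0,0.002,0]]' 35;  python3 go.py .5194 .0195 .0606 174.1
```

```text
time_s: 14.4
tool_pos: [0.5189, 0.0194, 0.0629]
tool_rot: [-180.0, -0.0, 174.1]
force: [0.1, 0.2, 0.7]
grip_width: 0.0093
time_s: 14.7
tool_pos: [0.5189, 0.0194, 0.0609]
tool_rot: [-180.0, -0.0, 174.1]
force: [0.1, 0.2, -0.9]
grip_width: 0.0097
t 14.7 pos [0.5189 0.0194 0.0609] rot [-180.    -0.   174.1] shift [-0.0005  0.0001  0.0003] twist 0.0002 F [ 0.1  0.2 -0.9] w 0.0097
```

The tip is now well below the receptacle's top with no resistance, so the T-head is in the slot. Now I press in small steps.

```bash
python3 -m handwheel '[[0.0,0,0,0.001,0],[0.0,0,0,0.001,0]]' 35;  python3 -m handwheel '[[0.0,0,0,0.001,0],[0.0,0,0,0.001,0]]' 35; python3 -m handwheel '[[0.0,0,0,0.001,0],[0.0,0,0,0.001,0],[0.0,0,0,0.001,0]]' 35
```

```text
time_s: 14.9
tool_pos: [0.5191, 0.0194, 0.0604]
tool_rot: [180.0, 0.0, 174.1]
force: [-0.9, 0.8, 2.9]
grip_width: 0.0096
time_s: 15.1
tool_pos: [0.5191, 0.0195, 0.0594]
tool_rot: [180.0, 0.0, 174.1]
force: [-1.0, 0.6, 4.0]
grip_width: 0.0097
time_s: 15.4
tool_pos: [0.5192, 0.0194, 0.0583]
tool_rot: [180.0, 0.0, 174.1]
force: [-2.6, 0.2, 6.2]
grip_width: 0.0096
```

```bash
python3 -m handwheel '[[0.0,0,0,0.0005,0],[0.0,0,0,0.0007,0],[0.0,0,0,0.0007,0],[0.0,0,0,0.0007,0]]' 35; python3 - <<'E'
from go import *
fs=[]
for i in range(4): fs.append(get_obs()['force']); read_camera('wrist')
print(np.mean(fs,0)); o=get_obs(); print(o['tool_pos'],o['qpos'].round(1),o['wrist_torque'])
E
```

```text
time_s: 15.8
tool_pos: [0.5192, 0.0194, 0.0577]
tool_rot: [180.0, 0.0, 174.1]
force: [-2.4, 0.0, 5.5]
grip_width: 0.0096
[-2.3232425  -0.33535215  5.87889968]
[0.51915371 0.0194665  0.05774104] [-20.5  11.2  16.9 112.8  -3.9  56.6  82.4] [-0.02630926  0.50517474  0.01729559]
```

```bash
python3 -m handwheel '[[0.0,0,0,0.0005,0],[0.0,0,0,0.0008,0],[0.0,0,0,0.0008,0]]' 45; python3 - <<'E'
from go import *
fs=[]
for i in range(4): fs.append(get_obs()['force']); read_camera('side')
print(np.mean(fs,0)); o=get_obs(); print(o['tool_pos'],o['wrist_torque'])
E
```

```text
time_s: 16.3
tool_pos: [0.5191, 0.0194, 0.057]
tool_rot: [180.0, 0.0, 174.1]
force: [-2.7, 0.4, 6.2]
grip_width: 0.0099
[-2.9416457  -0.5709618   6.36519245]
[0.51913834 0.01945306 0.05703136] [-0.02928215  0.65304368 -0.02476287]
```

```bash
python3 -m handwheel '[[0.0,0,0,0,0.1],[0.0,0,0,0.0002,0.2],[0.0,0,0,0.0002,0.3],[0.0,0,0,0.0002,0.4],[0.0,0,0,0.0002,0.4]]' 45; python3 -c "
from h import *
o=get_obs();print(o['wrist_torque'],o['force'])"
```

```text
time_s: 17.0
tool_pos: [0.5204, 0.0197, 0.0573]
tool_rot: [179.9, 0.1, 151.1]
force: [-0.5, -0.2, 5.7]
grip_width: 0.0095
[-0.01169493  0.11491947 -0.08996045] [-0.52861091 -0.22879212  5.69669457]
```

```bash
python3 -m handwheel '[[0.0,0,0,0.0006,0.0],[0.0,0,0,0.0006,0.1],[0.0,0,0,0.0006,0.22],[0.0,0,0,0.0006,0.34],[0.0,0,0,0.0006,0.46],[0.0,0,0,0.0006,0.58],[0.0,0,0,0.0006,0.58]]' 45; python3 -c "
from h import *
o=get_obs();print(o['wrist_torque'],o['force'])"
```

```text
time_s: 17.7
tool_pos: [0.5208, 0.0196, 0.0569]
tool_rot: [179.8, 0.1, 117.8]
force: [-0.0, -0.1, 6.8]
grip_width: 0.0095
[-0.05196874  0.05920468 -0.0053161 ] [-0.01759122 -0.11923175  6.82756634]
```

```bash
python3 -m handwheel '[[0.0,0,0,0,0.12],[0.0,0,0,0,0.24],[0.0,0,0,0,0.36],[0.0,0,0,0,0.48],[0.0,0,0,0,0.56],[0.0,0,0,0,0.58],[0.0,0,0,0,0.58]]' 45; python3 - <<'E'
from go import *
o=get_obs();print(o['wrist_torque'],o['force'])
for n in ['wrist','side','scene']: snap(n,n+'10')
go(.5194,.0195,.0606,84.1)
E
```

```text
time_s: 18.4
tool_pos: [0.5204, 0.0199, 0.0569]
tool_rot: [179.8, -0.1, 84.7]
force: [-1.1, 0.8, 8.6]
grip_width: 0.0099
[0.00196329 0.30993433 0.05416502] [-1.0710145   0.8489327   8.62700436]
t 18.55 pos [0.5204 0.0198 0.0569] rot [ 1.798e+02 -1.000e-01  8.470e+01] shift [-0.0004 -0.001  -0.0037] twist 0.0112 F [-1.   0.9  7.5] w 0.0095
```

View pics/wrist10.png

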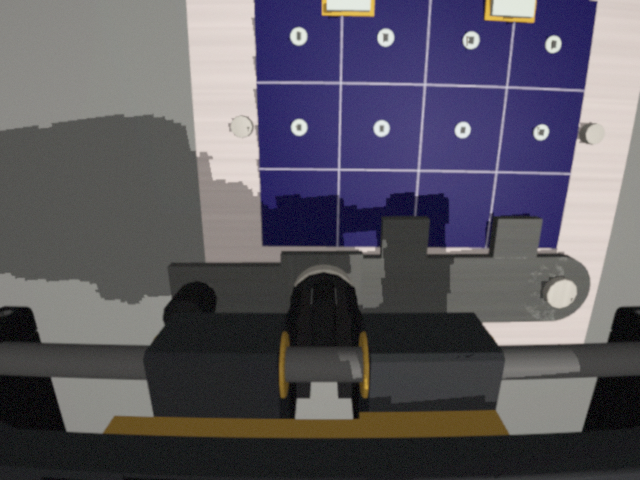

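The picture shows the wrist turned 89° with the bar in place. I ease up gently to check that the receptacle holds the screw before I open.

```bash
python3 -m handwheel '[[0.0,0,0,-0.0005,0],[0.0,0,0,-0.001,0],[0.0,0,0,-0.0015,0],[0.0,0,0,-0.0015,0]]' 45; python3 -m handwheel '[[0.0,0,0,-0.0005,0],[0.0,0,0,-0.001,0],[0.0,0,0,-0.001,0]]' 45; python3 -m handwheel '[[0.0,0,0,-0.0005,0],[0.0,0,0,-0.001,0],[0.0,0,0,-0.001,0]]' 45
```

```text
time_s: 18.95
tool_pos: [0.5203, 0.0198, 0.0579]
tool_rot: [179.8, -0.0, 84.7]
force: [1.1, 0.7, 5.4]
grip_width: 0.0098
time_s: 19.25
tool_pos: [0.5201, 0.0197, 0.0586]
tool_rot: [179.9, -0.0, 84.7]
force: [4.1, 1.4, 3.8]
grip_width: 0.0099
time_s: 19.55
tool_pos: [0.5198, 0.0197, 0.0588]
tool_rot: [179.9, -0.0, 84.7]
force: [6.8, 2.0, -2.7]
grip_width: 0.0095
```

The upward force reverses at TCP z 0.0588, so the receptacle is holding the screw. I release.

```bash
python3 -m handwheel '[[0.0,0,0,0.001,0],[0.03,0,0,0.001,0],[0.03,0,0,0.001,0],[0.03,0,0,0.001,0],[0.03,0,0,0.001,0],[0.03,0,0,-0.02,0],[0.03,0,0,-0.05,0],[0.03,0,0,-0.09,0],[0.03,0,0,-0.12,0],[0.03,0,0,-0.14,0],[0.03,0,0,-0.14,0]]' 45; python3 - <<'E'
from go import *
for n in ['wrist','side','scene']: snap(n,n+'11')
go(.52,-.06,.22,84.1)
crop('side11',240,190,350,280,7,'c15');crop('scene11',270,190,400,280,6,'c16')
E
```

```text
time_s: 20.65
tool_pos: [0.5206, 0.0194, 0.2022]
tool_rot: [179.7, -0.1, 84.7]
force: [0.4, -0.9, -0.4]
grip_width: 0.03
t 20.8 pos [0.5181 0.0193 0.198 ] rot [-179.9    0.    84.7] shift [-0.0788  0.0092 -0.022 ] twist 0.011 F [-1.3  0.8 -0.6] w 0.0298
```

View pics/wrist11.png

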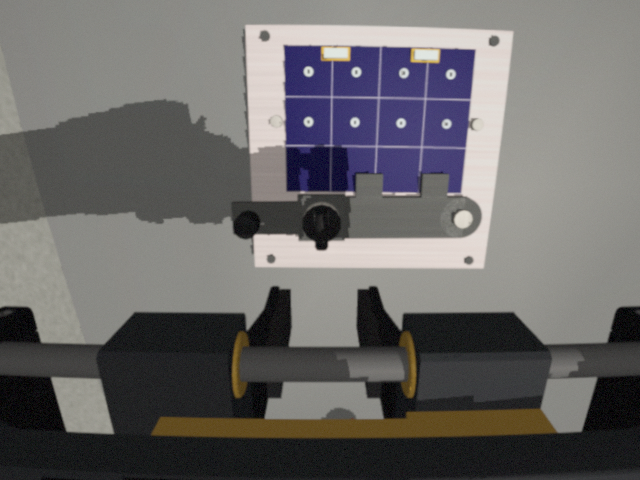

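View pics/c15.png

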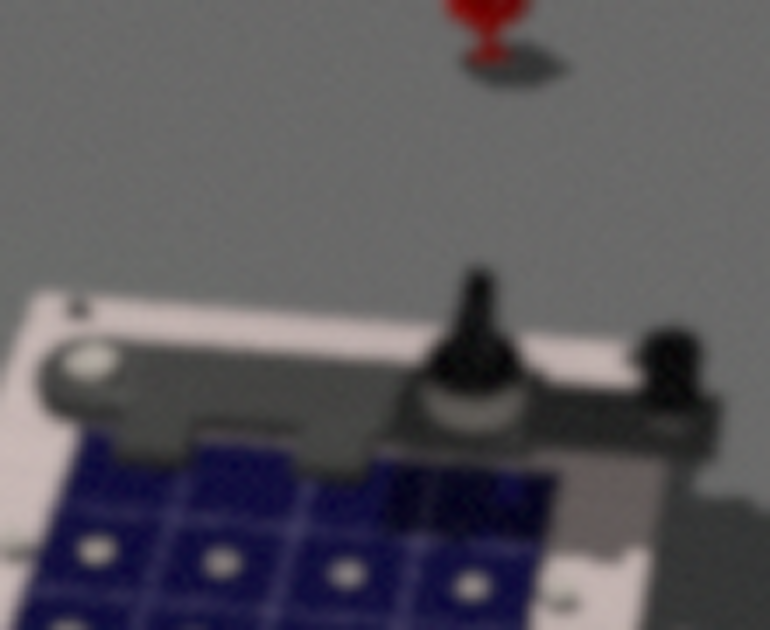

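View pics/c16.png

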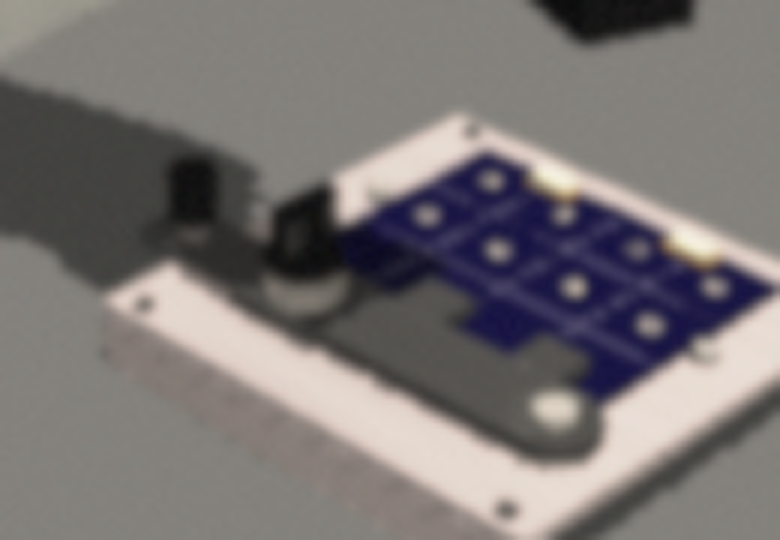

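```bash
python3 - <<'E'
from fit import *
im=cv2.convertScaleAbs(cv2.imread('pics/wrist11.png')[180:260,270:370],alpha=3); cv2.imwrite('pics/c17.png',cv2.resize(im,None,fx=7,fy=7,interpolation=cv2.INTER_CUBIC))
for fn,x0,y0,w,h,out in [('side11',295,222,40,34,'a'),('scene11',308,214,30,32,'b')]:
    i=cv2.convertScaleAbs(cv2.imread('pics/'+fn+'.png')[y0:y0+h,x0:x0+w],alpha=2.5); i=cv2.resize(i,None,fx=12,fy=12,interpolation=cv2.INTER_CUBIC)
    c=np.array([.5195,.0195]);t=np.radians(84.5)
    for zc,col in [(.0685,(0,255,0)),(.0705,(0,0,255))]:
        P4=[(c[0]+x*np.cos(t)-y*np.sin(t),c[1]+x*np.sin(t)+y*np.cos(t),zc+.012) for x,y in [(.015,.005),(-.015,.005),(-.015,-.005),(.015,-.005)]]
        uv=((proj(fn,P4)-[x0,y0]+.5)*12-.5).astype(int); cv2.polylines(i,[uv],True,col,1)
    cv2.imwrite('pics/c18%s.png'%out,i)
a=cv2.imread('pics/c18a.png');b=cv2.imread('pics/c18b.png'); hh=min(a.shape[0],b.shape[0]);o=np.hstack([a[:hh],b[:hh]]); s=min(1,800/o.shape[1]);cv2.imwrite('pics/c18.png',cv2.resize(o,None,fx=s,fy=s))
E
```

```text
(no output)
```

View pics/c17.png

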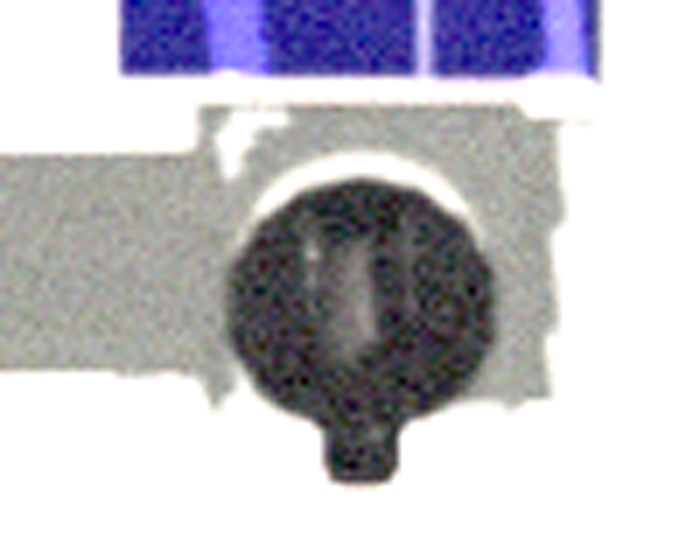

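View pics/c18.png

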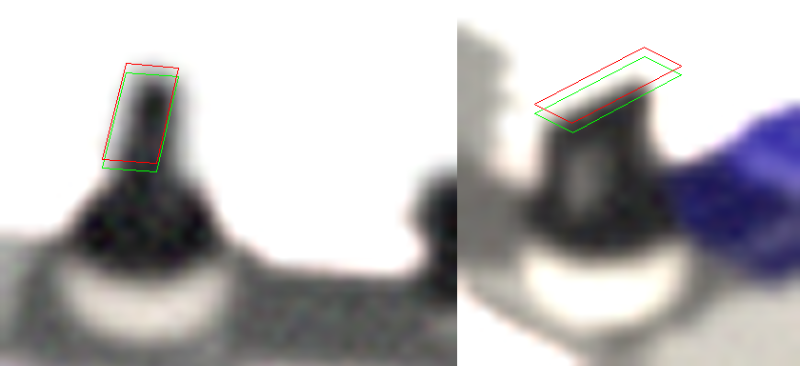

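The enlarged views show the wing turned across the bar, the screw upright and centred, and its top at or slightly below the locked height (green outline). The gripper is clear, so I hand in.

```bash
python3 -c "
from h import *
print(get_obs()['time_s'], get_obs()['force']); print(sign_off())"
```

```text
20.8 [-1.28694718  0.77245636 -0.57614189]
the job is handed in; nothing more can be done
None
```

I swung the bar in by its knob so the hole lined up with the slot, which I saw through the window about 1.5 mm off its centre. I then took the black thumbscrew from the rack and fed it through both holes without feeling resistance. I pressed it about 3.5 mm against its spring (7–8 N), turned it 89° clockwise, released it, and handed in at 20.8 s.

**Last checks:**
- **Lock:** before I let go, pulling up turned the tool force from +8 N to −2.7 N at a wing height of about 68.7 mm, so the receptacle was holding the screw.
- **Pictures after release:** they show the screw upright in the bar's hole, the wing at about 84–85° in the world (about 90° from the fixture's x), and the gripper clear.
- **Height by camera:** the pictures are too coarse to prove the roughly 2 mm locked drop on their own. They fit the locked height or slightly lower, so the pull test is the main evidence.
- **Position by camera:** two wrist-camera measurements of the hole disagreed by about 1.7 mm in x. I used a position between them.
- **Left alone:** nothing I did touched the pins, the tiles or the red look-alikes, but I took no final picture of the rack after the last move.

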